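# Open the glue carousel and hold the nozzle bottle at the front

### The arm

A 6-joint arm with a two-finger parallel gripper is mounted at the origin on a cart in front of the work surface, level with it; the furniture and walls round the work are solid. World frame = base frame: x ahead of the robot, y to its left, z up, the work surface at z = 0. Lengths are in m, angles in rad, forces in N, time in s.
With the tool pointing down it reaches from about 0.35 to 0.775 m from the base axis. Payload 5.5 kg.
Tool frame: the origin (TCP) lies at the very end of the fingers, on their centre line; the grasp point (between the pads) lies hold_point_z behind it (hold_point_z is the distance from the TCP to the grasp point, in m); x points along the fingers, y is the direction in which the jaws open and shut, and the axes are right-handed (so a half turn about x gives the same grasp; the last joint's range is limited). The gripper opens to 85 mm and grips with 20 to 120 N. Pads are 22 mm wide; open, the fingers measure 114 mm over their backs; the gripper's body (76 mm by 85 mm) begins 54 mm behind the grasp point. The pads swing forward as they close: fully open they stand 13 mm farther back than shut.
Start: joints at [-1.416, 0.313, 0.046, 1.304, 0, 1.431], TCP at [0.167, -0.55, 0.231] pointing down, gripper open.
Joint ranges: [-2.76, 2.76], [-0.86, 1.69], [-1.03, 1.26], [-2.2, 2.34], [-1.47, 1.5], [-3.14, 3.14]. Speed limits (rad/s): [2.57, 2.57, 3.14, 3.14, 3.14, 3.14].

### API

Orientations are given as a unit quaternion [w, x, y, z].
In Python, from workcell import * gives the robot as it stands. The module is installed in compiled form; this text tells all that it offers.
- The arm moves only by the tool step_arm, never from a script. Its argument "targets" is a list of rows, each a list of 3 entries, a list of its own where there are three numbers: the turn, a rotation vector about the tool's x, y, z in degrees, then the shift along the tool's x, y, z in cm, then the finger opening in cm, from 0 to 8.54. A call has exactly 10 rows; each row shifts and turns the commanded pose from where the row before left it, along the tool's axes as they then stand; what a row does not reach is not made up. A row lasts 1/10 s, in which the tool goes at most 50 mm and 8.59 degrees, less where a joint would pass 70% of its speed; a pose out of reach is approached as far as the arm can. A call with a gripper value outside its range is refused whole. The fingers move at their own pace and stop on an object; "force" is the grip in N (left out, the last holds). Time passes only in rows, so rows that do not move let the fingers close, or fill a call up. It gives the time, the measured TCP pose, the force and the opening at its end, in the units of the state.
- get_state(): the state, without advancing time (a new reading comes with each control period).
- read_camera(name): name is "scene" or "top" or "wrist"; returns the picture (400x640x3 uint8, red, green, blue); there is no depth.
- camera_model(name): a dict with "fx", "fy", "cx", "cy" (pixels), "xyz" and "rotation" of the camera in the world; the wrist camera has in their place "T_tool_cam" (4x4, takes a point from camera to tool coordinates, whose origin is the TCP and whose axes are the tool frame's). Camera axes: x right, y down, z forward; pixel columns grow to the right and rows downward; lengths in m; the calibration is good to about 2 mm. A picture is of the moment at which its call begins: read the wrist's pose just before it. camera_model takes no time and is no camera call.
- hand_in(): hands the job in, once; it reports no verdict.
Trained networks look in the newest picture that a camera, given by its name, has taken for a name from the list of things; names that differ only in an ending like _2 or _b are one class to them, and where a whole thing is asked for, a point or a joint stands for the part that bears it (a point fixed in the world has none). Each returns a list of dicts, best first, with "p" (0 to 1); they miss things now and then, are a little off and sometimes report something else, mostly with a low value. They report only what shows in the picture. A call takes as long as a camera call.
- find_in(camera, label): "extent" ([left, top, width, height] in pixels, round what is visible of it).
- silhouettes(camera, label): "mask" (400x640 bool, what is visible of it) and "extent" ([left, top, width, height] in pixels, round what is visible of it).
The state is a dict: "clock": time; "joint_pos": joint angles; "qvel": joint speeds; "tau": joint torques, N m; "tcp_pos": TCP position; "orientation": TCP orientation; "wrist_force": force on the tool from outside, world axes, zero at the start; "ft_torque": the same for the moment, N m; "finger_gap": finger opening in m.
Only numpy, scipy, OpenCV 4.12 (cv2) and the standard library are available. Lean on these libraries where they do the work, as an engineer would, in place of code of your own. Each camera call takes 0.05 s, during which the arm holds its last target.

### The job

Lift the clear dust cover of the glue carousel by the pull at its front until it stands straight up, and let go of it: its stiff hinge keeps it there, and much farther back it would bump into the bag sealer behind. Then turn the carousel by the bar grip in its middle until the bottle with the long pointed nozzle stands at the pointer in the middle of the front wall, and finish there still gripping the carousel, holding it still, so that I can take the bottle out. Leave the things round the box where they are.

Things in the scene. Friction and masses are not known exactly. Their poses are not given: they have to be found in the camera images.
- caddy: the carousel box: grey open-topped tub, 178 mm deep (x) by 172 mm wide (y), walls 4 mm thick and 55 mm high, fixed to the table. Origin at table height below the turntable's axis; its x axis points from the front wall (81 mm before the origin, on the robot's side) to the hinges at the rear wall (97 mm behind the origin); z up.
- cover (a joint): opening angle of the clear dust cover (box 182 mm deep, 176 wide, 46 high, about 0.3 kg, its top 101 mm above the table when shut) on the tub's rear rim: 0 = shut, 1.571 = straight up, stop at 2.1. Starts shut or a little ajar. Past 1.95 it bumps into the bag sealer. The hinge is stiff (0.7 N m of friction; 4 to 7 N at the pull lifts it) and stays at any angle.
- cover_hinge (a point): middle of the cover's hinge line, 103 mm behind the turntable's axis and 55 mm above the table; the line runs along the tub's y axis.
- cover_pull (a point): grasp point on the cover's pull: a black tongue 24 mm wide (along the tub's y), 12 mm thick, sticking out 36 mm forward from the middle of the cover's front wall. The point is 25 mm out from the wall, mid width and thickness. Cover shut: 211 mm in front of the hinge line, 12 mm above it (67 mm above the table); it travels on an arc about the hinge; cover upright: the tongue points up.
- carousel (a joint): angle of the turntable about its upright axis, anticlockwise from above positive, runs freely both ways on a bearing (about 0.012 N m of friction, no detents, no stop within several turns). 0 = nozzle bottle at the rear (hinge side), 3.142 or -3.142 = nozzle bottle at the middle of the front.
- carousel_grip (a point): centre of the bar grip on the turntable's axis: black bar 46 mm long, 14 mm thick, 28 mm high on a thin post, centre 78.5 mm above the table. The bar's length lies along this point's x axis, which points at the nozzle bottle; z up. The flat-lidded pots round it are 31 mm across, centred 52 mm from the axis, tops at most 56 mm above the table.
- glue_bottle (a point): tip of the nozzle of the glue bottle, the only one on the turntable with a long pointed nozzle (the five others are flat-lidded pots of the same glass and cap): body 31 mm across, centred 52 mm from the turntable's axis, fixed in its seat; tip 88 mm above the table.
- front_place (a point): the point 52 mm in front of the turntable's axis, at rim height, where the nozzle bottle's centre must come (in line with the pointer).
- front_mark (a point): tip of the pointer, an upright wedge-shaped rib in the middle of the tub's front wall, at rim height (55 mm).
- tape_roll_brown: bystander: roll of packing tape, 100 mm across, 48 mm high, lying flat to the left of the box; origin at the centre of its underside.
- phone: bystander: black phone, 138 x 69 x 8 mm, lying to the left of the box towards the robot; origin at the centre of its underside.
- screwdriver_red: bystander: small screwdriver, 158 mm long, lying to the right of the box; origin at its underside.

How it is judged:
On the way, in this order (a step that is already met when the one before it is completed fails the run):
1. the cover stands upright by itself, let go (value of joint cover between 1.37 and 1.77 rad and contact force between the fingers and cover below 0.2 N), for 0.3 s.
2. the nozzle bottle is at the front pointer, the carousel gripped (horizontal distance between glue_bottle and front_place below 0.009 m and contact force between the fingers and carousel above 2 N), for 0.2 s.
At the end, for the whole second after the job is handed in: the cover stands upright by itself (joint 1.37 to 1.77 rad, fingers off it); the nozzle bottle's centre is within 9 mm of its place at the front pointer; the carousel is still (under 0.08 rad/s) and the fingers hold it with more than 2 N through the last second (all of step 1 and all of step 2 and velocity of joint carousel between -0.08 and 0.08 rad/s); the arm keeps its last pose, push and grip.
It fails at once if the tape roll is moved by more than 15 mm (distance of tape_roll_brown from where it was at the start of the episode above 0.015 m).
It fails at once if the phone is moved by more than 15 mm (distance of phone from where it was at the start of the episode above 0.015 m).
It fails at once if the red screwdriver is moved by more than 15 mm (distance of screwdriver_red from where it was at the start of the episode above 0.015 m).
It fails at once if the cover is swung back into the bag sealer (value of joint cover above 1.95 rad).
It also fails if it takes over 67 s, if anything falls off the work surface, if the arm or the gripper's body presses on something with over 40 N, if the wrist force passes 120 N, or if a joint passes its speed limit or range.

## Working session

There is one attempt and no reset: what is moved stays moved. The work goes in short steps, Python scripts to look and compute and a tool call to move; the robot and the scene stay as the last step left them, time stands still between calls to the robot, and variables do not carry over. Pictures are saved under pics/ and viewed, and the job is handed in when it is done.

Besides the shell and the picture viewer there is one more tool, called as name(argument=value, ...), one argument or row to a line, values as JSON. step_arm: Moves the arm, as the interface text tells. Its arguments: {"type":"object","properties":{"targets":{"type":"array","items":{"type":"array"}},"force":{"type":"number"}},"required":["targets"]}

```bash
mkdir -p pics; ls; python3 - <<'E'
from workcell import *
import cv2
s=get_state(); print(s)
for n in ("scene","top","wrist"):
    im=read_camera(n); cv2.imwrite(f"pics/a_{n}.png",im[:,:,::-1]); print(n,camera_model(n))
E
```

```text
pics
{'clock': 0.0, 'joint_pos': array([-1.41557458e+00,  3.14023790e-01,  4.49792885e-02,  1.30358336e+00,
        4.70653046e-06,  1.43120774e+00]), 'qvel': array([ 0.00144456,  0.00159158, -0.00152858, -0.00019311,  0.00140837,
       -0.00051312]), 'tau': array([-3.07777032e-05, -4.80628145e+01,  2.98531741e+01,  1.94467854e-02,
       -2.32015336e-04, -1.05095333e-05]), 'tcp_pos': array([ 0.16699089, -0.54969109,  0.23039568]), 'orientation': array([-0.10320656, -0.69943488, -0.10450163,  0.69944168]), 'wrist_force': array([-0.90065641, -0.53740419,  0.5214797 ]), 'ft_torque': array([-0.04433777,  0.06037902,  0.00895152]), 'finger_gap': 0.0851425569250542}
scene {'fx': 494.78574347126727, 'fy': 494.78574347126727, 'cx': 315.2710132713465, 'cy': 205.793130195656, 'xyz': array([ 0.92541328, -0.72100552,  0.55327915]), 'rotation': array([-0.4997367 ,  0.83376724,  0.20476666, -0.11474338])}
top {'fx': 458.19168291328396, 'fy': 458.19168291328396, 'cx': 313.7744572741207, 'cy': 193.65155870822556, 'xyz': array([0.48698743, 0.00955423, 1.07617053]), 'rotation': array([ 0.01894025, -0.70621385,  0.70715736, -0.02883956])}
wrist {'fx': 356.14174854106705, 'fy': 356.14174854106705, 'cx': 310.67831399114795, 'cy': 200.5597779771946, 'T_tool_cam': array([[ 1.99351971e-03, -2.66111358e-01,  9.63940232e-01,
        -1.42398815e-01],
       [ 9.99998001e-01,  6.78798224e-04, -1.88069731e-03,
        -5.34405943e-04],
       [-1.53846002e-04,  9.63942054e-01,  2.66112179e-01,
        -6.60949063e-02],
       [ 0.00000000e+00,  0.00000000e+00,  0.00000000e+00,
         1.00000000e+00]])}
```

View pics/a_top.png

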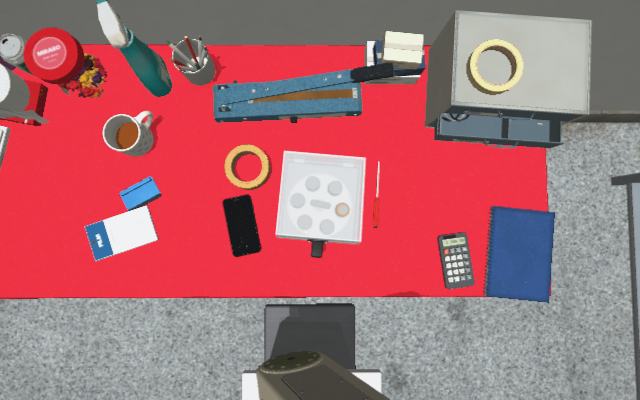

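View pics/a_scene.png

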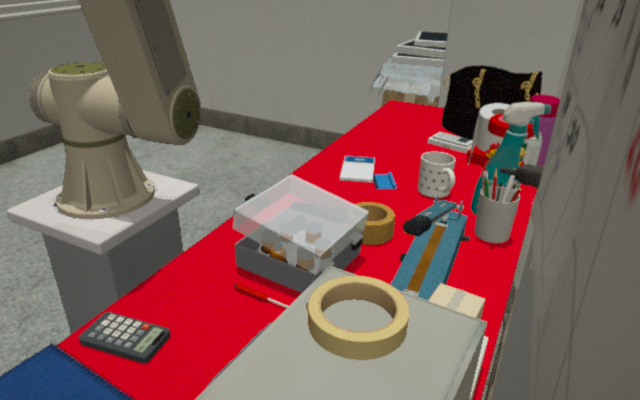

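```bash
python3 - <<'E'
import workcell
print([n for n in dir(workcell) if not n.startswith('__')])
print(getattr(workcell,'hold_point_z',None))
from workcell import *
import cv2
top=read_camera("top")
for l in ("caddy","cover_pull","cover","glue_bottle","carousel_grip","front_mark"):
    print(l,[(round(d['p'],2),d['extent']) for d in find_in("top",l)][:3])
c=top[60:240,220:420]; cv2.imwrite("pics/b_top.png",cv2.resize(c,None,fx=4,fy=4,interpolation=cv2.INTER_CUBIC)[:600,:800,::-1])
E
```

```text
['MotionError', 'camera_model', 'find_in', 'get_state', 'hand_in', 'hold_point_z', 'read_camera', 'silhouettes']
0.0187
caddy [(0.7, [276.4, 151.9, 92.7, 107.3])]
cover_pull [(0.96, [275.4, 151.3, 90.8, 108.2])]
cover [(0.68, [275.0, 149.6, 91.2, 109.1])]
glue_bottle []
carousel_grip []
front_mark [(0.6, [276.5, 152.5, 87.0, 104.9])]
```

View pics/b_top.png

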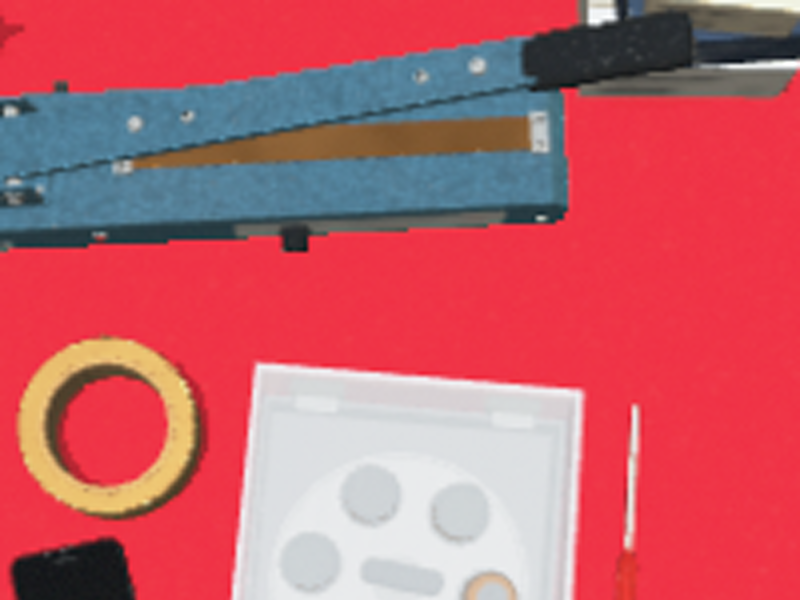

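View pics/a_wrist.png

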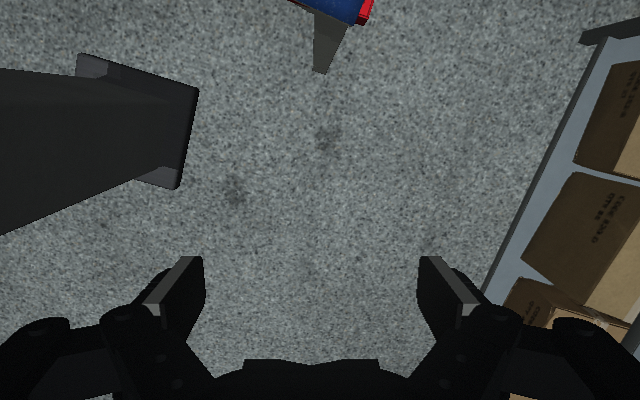

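```bash
cat > h.py <<'E'
from workcell import *
import numpy as np, cv2
from scipy.spatial.transform import Rotation as R
def q2R(q): return R.from_quat([q[1],q[2],q[3],q[0]]).as_matrix()
def cam(n,s=None):
    m=camera_model(n)
    if n=="wrist":
        T=np.array(m["T_tool_cam"]); Rt=q2R(s["orientation"]); 
        Rw=Rt@T[:3,:3]; p=Rt@T[:3,3]+s["tcp_pos"]
    else: Rw=q2R(m["rotation"]) if np.size(m["rotation"])==4 else np.array(m["rotation"]); p=np.array(m["xyz"])
    return m,Rw,p
def proj(n,P,s=None):
    m,Rw,p=cam(n,s); c=(np.atleast_2d(P)-p)@Rw
    return np.c_[m["fx"]*c[:,0]/c[:,2]+m["cx"],m["fy"]*c[:,1]/c[:,2]+m["cy"]]
def onz(n,uv,z,s=None):
    m,Rw,p=cam(n,s); uv=np.atleast_2d(uv)
    d=np.c_[(uv[:,0]-m["cx"])/m["fx"],(uv[:,1]-m["cy"])/m["fy"],np.ones(len(uv))]@Rw.T
    return p+d*((z-p[2])/d[:,2])[:,None]
def crop(im,x,y,w,h,f,name):
    cv2.imwrite("pics/"+name,cv2.resize(im[y:y+h,x:x+w],None,fx=f,fy=f,interpolation=cv2.INTER_CUBIC)[:600,:800,::-1])
E
python3 - <<'E'
from h import *
im=read_camera("top"); crop(im,260,140,130,125,6,"c_top.png") if 0 else crop(im,265,145,120,120,5,"c_top.png")
im=read_camera("scene"); crop(im,220,165,160,130,5,"c_scene.png")
print(onz("top",[(285,151),(366,158),(320,250)],0.1))
E
```

```text
[[ 0.64490192  0.05744469  0.1       ]
 [ 0.62979787 -0.11663204  0.1       ]
 [ 0.43340771 -0.01715339  0.1       ]]
```

View pics/c_top.png

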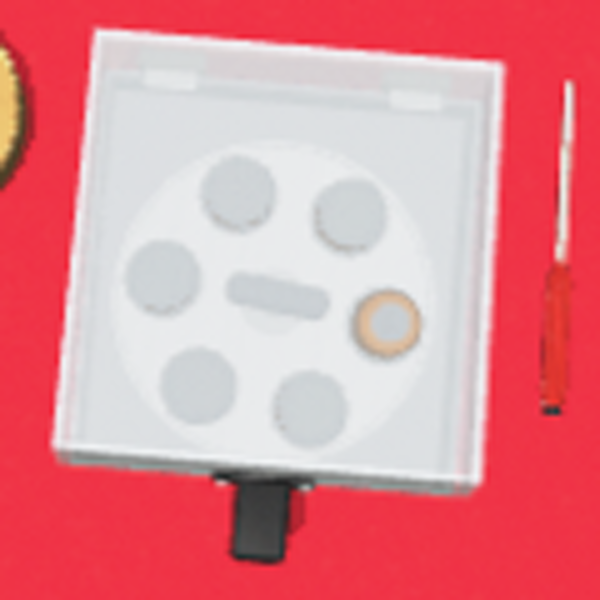

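View pics/c_scene.png

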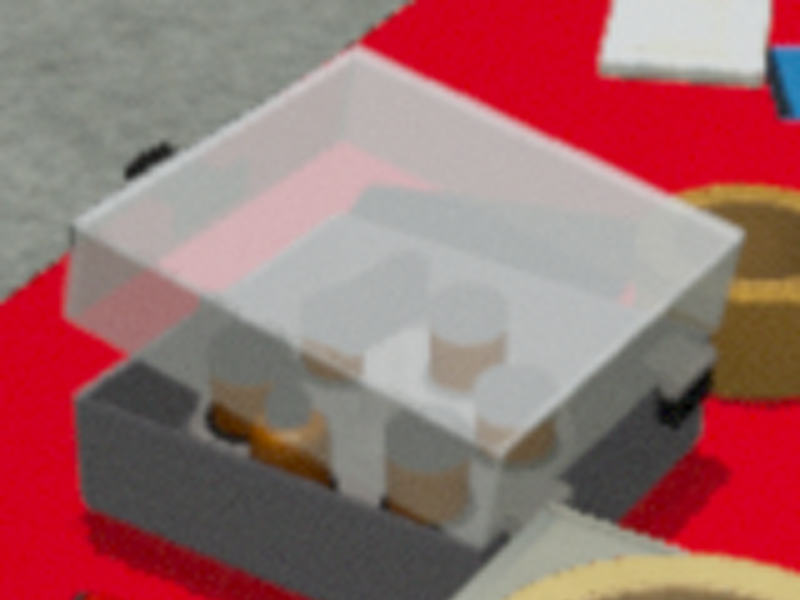

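```bash
cat >> h.py <<'E'
def pts(v,L):  # v=[x,y,yaw,cover]; L list of (kind, local) ; 'c' cover coords rel hinge at shut, 't' tub
    x,y,w,a=v; Rz=R.from_euler('z',w).as_matrix(); Ry=R.from_euler('y',a).as_matrix()
    o=[]
    for k,p in L:
        p=np.array(p,float)
        if k=='c': p=Ry@p+[.103,0,.055]
        o.append(Rz@p+[x,y,0])
    return np.array(o)
E
python3 - <<'E'
from h import *
from scipy.optimize import least_squares
RL,RR,FL,FR=[('c',(x,y,.046)) for x,y in ((-.004,.088),(-.004,-.088),(-.186,.088),(-.186,-.088))]
obs=[("top",RL,(284.2,151)),("top",RR,(365.8,157.6)),("top",FL,(276.4,235)),("top",FR,(360.6,241.4)),
("scene",FL,(292,174)),("scene",FR,(235,210)),("scene",RL,(368.4,212)),("scene",RR,(320,257)),
("scene",('c',(-.186,-.088,0)),(233,228.6)),("scene",('t',(-.081,-.086,.055)),(235.6,245)),("scene",('t',(-.081,-.086,0)),(237,264.4)),
("top",('c',(-.222,.012,.018)),(311.3,256.3)),("top",('c',(-.222,-.012,.018)),(321.5,257.5))]
def f(v,w=1):
    return np.concatenate([proj(n,pts(v,[l]))[0]-o for n,l,o in obs])
r=least_squares(f,[.53,-.02,-.08,.3],loss='soft_l1')
print(r.x); print(f(r.x).reshape(-1,2).round(1))
v=r.x
# glue: bearing via cap at px
for z in(.06,.088):
  print(onz("top",[(265+389/5,145+320/5)],z)[0]-[v[0],v[1],0])
print(pts(v,[('c',(-.211,0,.012)),('c',(0,0,0)),('t',(0,0,.0785)),('t',(-.081,0,.055))]))
E
```

```text
[ 0.53275364 -0.01895286 -0.08918435  0.16727301]
[[-0.  -1. ]
 [ 0.  -0.3]
 [-1.  -1.1]
 [ 0.1  0. ]
 [-1.   0.4]
 [-0.7 -1.1]
 [ 0.7 -1. ]
 [ 0.2 -2.5]
 [-0.3  1. ]
 [-1.4 -1.6]
 [-0.9  3.4]
 [-0.8 -0.2]
 [ 0.4 -0.4]]
[-0.01119655 -0.05017195  0.06      ]
[-0.0121491  -0.04800399  0.088     ]
[[ 0.43010619 -0.00977397  0.10196275]
 [ 0.63534429 -0.02812668  0.055     ]
 [ 0.53275364 -0.01895286  0.0785    ]
 [ 0.45207556 -0.0117385   0.055     ]]
```

```bash
cat >> h.py <<'E'
V=np.array([0.53275364,-0.01895286,-0.08918435,0.16727301])
def down(yaw): # tool x down, tool y at heading yaw
    x=np.array([0,0,-1.]); y=np.array([np.cos(yaw),np.sin(yaw),0]); return np.c_[x,y,np.cross(x,y)]
def delta(s,pos,Rt): # turn (deg, tool) then shift in cm in tool axes BEFORE and AFTER turn
    R0=q2R(s["orientation"]); rv=R.from_matrix(R0.T@Rt).as_rotvec(degrees=True); d=(np.array(pos)-s["tcp_pos"])*100
    print("turn",rv.round(2),"shift old axes",(R0.T@d).round(2),"new axes",(Rt.T@d).round(2))
E
python3 - <<'E'
from h import *
s=get_state(); R0=q2R(s["orientation"]); print(R0.round(3)); print(np.degrees(np.arctan2(R0[1,1],R0[0,1])), s["joint_pos"])
p=pts(V,[('c',(-.211,0,.012))])[0]
for a in (np.pi/2,-np.pi/2): delta(s,p+[0,0,.11],down(V[2]+a))
E
```

```text
[[ 0.     0.291 -0.957]
 [-0.    -0.957 -0.291]
 [-1.     0.     0.   ]]
-73.1095915349109 [-1.41559325e+00  3.13167822e-01  4.60879442e-02  1.30357808e+00
 -1.22468438e-05  1.43120616e+00]
turn [-1.58e+02  1.00e-02  0.00e+00] shift old axes [  1.93 -44.07 -40.87] new axes [ 1.94 56.17 21.39]
turn [ 2.2e+01  0.0e+00 -1.0e-02] shift old axes [  1.93 -44.07 -40.87] new axes [  1.94 -56.17 -21.39]
```

step_arm(
  targets=[
    [[0,0,0],[0,-2.9,-2.7],5],
    [[0,0,0],[0,-2.9,-2.7],5],
    [[0,0,0],[0,-2.9,-2.7],5],
    [[0,0,0],[0,-2.9,-2.7],5],
    [[0,0,0],[0,-2.9,-2.7],5],
    [[0,0,0],[0,-2.9,-2.7],5],
    [[0,0,0],[0,-2.9,-2.7],5],
    [[0,0,0],[0,-2.9,-2.7],5],
    [[0,0,0],[0,-2.9,-2.7],5],
    [[0,0,0],[0,-2.9,-2.7],5],
  ],
  force=40,
)

```text
clock: 1.6
tcp_pos: [0.3416, -0.1929, 0.2316]
orientation: [0.104, 0.7, 0.103, -0.699]
wrist_force: [0.2, 0.4, -0.7]
finger_gap: 0.0498
```

step_arm(
  targets=[
    [[0,0,0],[0,-2.9,-2.7],5],
    [[0,0,0],[0,-2.9,-2.7],5],
    [[0,0,0],[0,-2.9,-2.7],5],
    [[0,0,0],[0,-2.9,-2.7],5],
    [[-8,0,0],[0,0,0],5],
    [[-8,0,0],[0,0,0],5],
    [[-8,0,0],[0,0,0],5],
    [[-8,0,0],[0,0,0],5],
    [[-8,0,0],[0,0,0],5],
    [[-8,0,0],[0,0,0],5],
  ],
)

```text
clock: 2.6
tcp_pos: [0.4108, -0.0519, 0.2314]
orientation: [0.381, 0.596, 0.381, -0.596]
wrist_force: [0.2, 0.3, 0.3]
finger_gap: 0.05
```

step_arm(
  targets=[
    [[-8,0,0],[0,0,0],5],
    [[-8,0,0],[0,0,0],5],
    [[-8,0,0],[0,0,0],5],
    [[-8,0,0],[0,0,0],5],
    [[-8,0,0],[0,0,0],5],
    [[-8,0,0],[0,0,0],5],
    [[-8,0,0],[0,0,0],5],
    [[-8,0,0],[0,0,0],5],
    [[-8,0,0],[0,0,0],5],
    [[-8,0,0],[0,0,0],5],
  ],
)

```text
clock: 3.6
tcp_pos: [0.4108, -0.0519, 0.2314]
orientation: [0.675, 0.211, 0.675, -0.211]
wrist_force: [0.3, -0.4, 0.4]
finger_gap: 0.05
```

```bash
python3 - <<'E'
from h import *
s=get_state(); print(s["clock"],s["tcp_pos"],s["joint_pos"].round(2),s["finger_gap"])
p=pts(V,[('c',(-.211,0,.012))])[0]
im=read_camera("wrist"); print(proj("wrist",p,s))
cv2.circle(im,tuple(int(a) for a in proj("wrist",p,s)[0]),3,(0,255,0),-1)
cv2.imwrite("pics/d_w.png",im[:,:,::-1])
delta(s,p+[0,0,.11],down(V[2]+np.pi/2))
E
```

```text
3.6 [ 0.41080186 -0.05194286  0.23143731] [-0.32  0.   -0.33  1.24 -0.    0.29] 0.0500148809291873
[[369.4687751 182.8434617]]
turn [-2.967e+01  2.000e-02  0.000e+00] shift old axes [ 1.95  4.56 -0.82] new axes [1.95 4.37 1.55]
```

View pics/d_w.png

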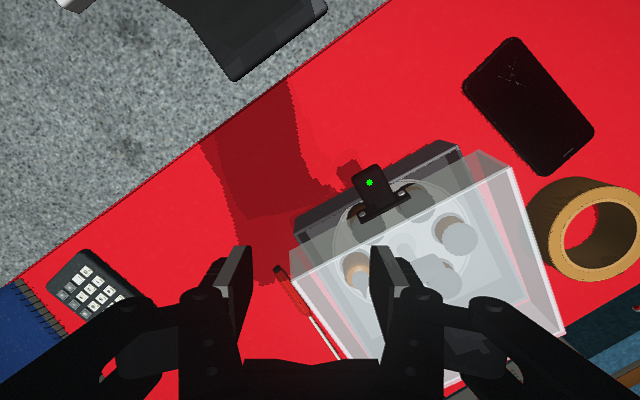

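step_arm(
  targets=[
    [[-8,0,0],[0,0,0],5],
    [[-8,0,0],[0,0,0],5],
    [[-8,0,0],[0,0,0],5],
    [[-5.7,0,0],[0,0,0],5],
    [[0,0,0],[0,1.1,0.4],5],
    [[0,0,0],[0,1.1,0.4],5],
    [[0,0,0],[0,1.1,0.4],5],
    [[0,0,0],[0,1.1,0.35],5],
    [[0,0,0],[0,0,0],5],
    [[0,0,0],[0,0,0],5],
  ],
)

```text
clock: 4.65
tcp_pos: [0.4304, -0.0091, 0.2312]
orientation: [0.706, 0.033, 0.706, -0.033]
wrist_force: [0.4, 0.2, 1.2]
finger_gap: 0.0495
```

```bash
python3 - <<'E'
from h import *
s=get_state(); print(s["clock"],s["tcp_pos"],s["joint_pos"].round(2))
L=[('c',(-.211,0,.012)),('c',(-.222,.012,.018)),('c',(-.222,-.012,.018)),('c',(-.186,.012,.018)),('c',(-.186,-.012,.018)),('t',(-.081,0.086,.055)),('t',(-.081,-.086,.055))]
im=read_camera("wrist"); 
for q in proj("wrist",pts(V,L),s): cv2.circle(im,tuple(int(round(a)) for a in q),2,(0,255,0),-1)
cv2.imwrite("pics/e_w.png",im[:,:,::-1])
delta(s,pts(V,L)[0]+[0,0,-.0187],down(V[2]+np.pi/2))
E
```

```text
4.65 [ 0.43042109 -0.00905503  0.23116318] [-0.21  0.03 -0.29  1.24 -0.   -0.11]
turn [-0.24 -0.02  0.02] shift old axes [14.79 -0.07 -0.02] new axes [14.79 -0.07 -0.02]
```

View pics/e_w.png

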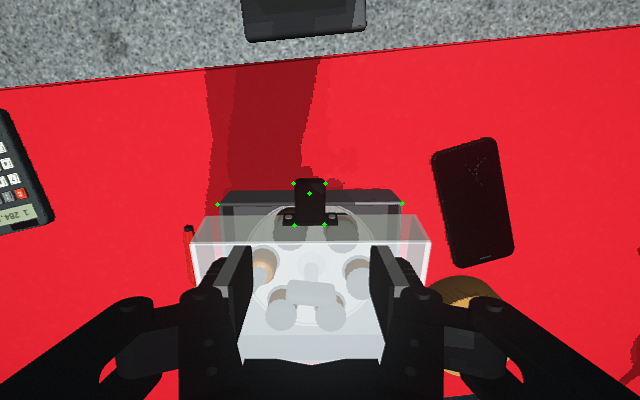

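step_arm(
  targets=[
    [[0,0,0],[2,0,0],5],
    [[0,0,0],[2,0,-0.1],5],
    [[0,0,0],[2,0,-0.1],5],
    [[0,0,0],[2,0,0],5],
    [[0,0,0],[2,0,0],5],
    [[0,0,0],[2,0,0],5],
    [[0,0,0],[1.4,0,0],5],
    [[0,0,0],[1.4,0,0],5],
    [[0,0,0],[0,0,0],5],
    [[0,0,0],[0,0,0],5],
  ],
)

```text
clock: 5.7
tcp_pos: [0.4282, -0.0097, 0.0834]
orientation: [0.706, 0.034, 0.706, -0.034]
wrist_force: [0.4, 0.5, 1.3]
finger_gap: 0.0498
```

```bash
python3 - <<'E'
from h import *
s=get_state(); print(s["clock"],s["tcp_pos"],s["wrist_force"])
L=[('c',(-.211,0,.012)),('c',(-.222,.012,.018)),('c',(-.222,-.012,.018)),('c',(-.222,.012,.006)),('c',(-.222,-.012,.006))]
im=read_camera("wrist"); 
for q in proj("wrist",pts(V,L),s): cv2.circle(im,tuple(int(round(a)) for a in q),2,(0,255,0),-1)
cv2.imwrite("pics/f_w.png",im[:,:,::-1])
im=read_camera("scene"); crop(im,200,120,200,150,4,"f_s.png")
E
```

```text
5.7 [ 0.42819292 -0.00967346  0.08344319] [0.40968265 0.54321538 1.29352079]
```

View pics/f_w.png

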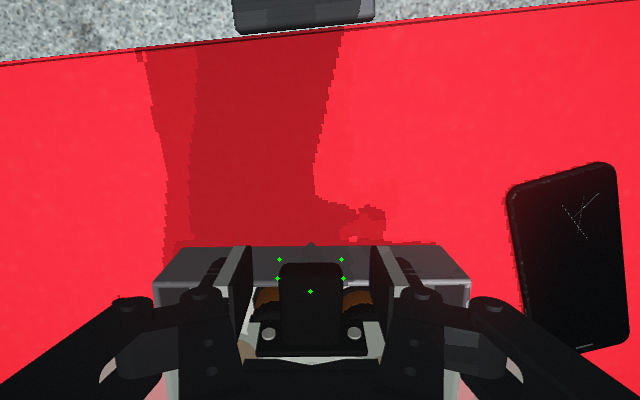

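View pics/f_s.png

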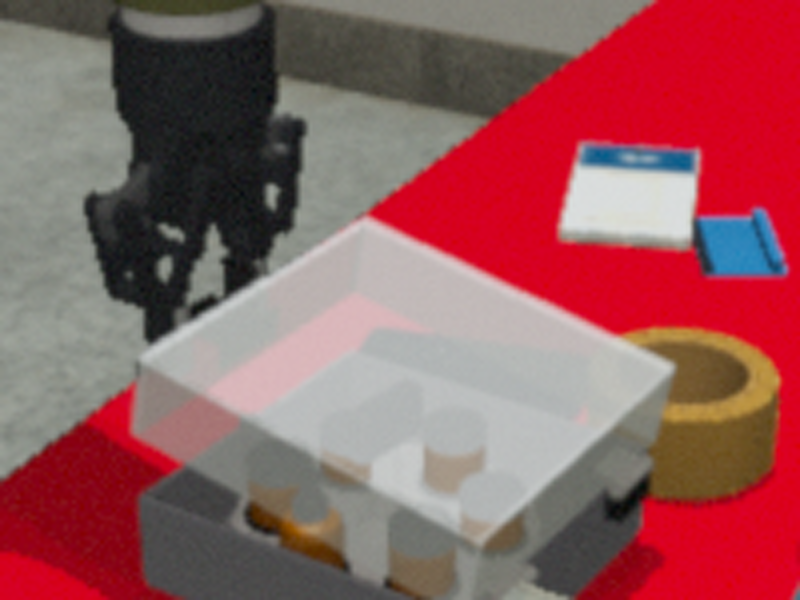

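```bash
python3 - <<'E'
from h import *
from scipy.optimize import least_squares
s=get_state()
s2=dict(s); s2["tcp_pos"]=np.array([0.43042109,-0.00905503,0.23116318])
L=[('c',(-.222,.012,.018)),('c',(-.222,-.012,.018))]
def f(v):
    P=pts([v[0],V[1],V[2],v[1]],L)
    return np.concatenate([(proj("wrist",P,s)-[(344,264),(279,264)])[:,1],(proj("wrist",P,s2)-[(326,179),(294,179)])[:,1], [(v[0]-V[0])*1000,(v[1]-V[3])*60]])
r=least_squares(f,[V[0],V[3]]); print(r.x,r.fun)
print(pts([r.x[0],V[1],V[2],r.x[1]],[('c',(-.211,0,.012)),('c',(0,0,0))]))
E
```

```text
[0.53236089 0.14204889] [ 0.00200912  0.37167359 -0.29378074 -0.11516437 -0.3927487  -1.51344744]
[[ 0.42859897 -0.00967431  0.09675076]
 [ 0.63495154 -0.02812668  0.055     ]]
```

step_arm(
  targets=[
    [[0,0,0],[0.25,0,0],5],
    [[0,0,0],[0.25,0,0],4],
    [[0,0,0],[0,0,0],1],
    [[0,0,0],[0,0,0],1],
    [[0,0,0],[0,0,0],1],
    [[0,0,0],[0,0,0],1],
    [[0,0,0],[0,0,0],1],
    [[0,0,0],[0,0,0],1],
    [[0,0,0],[0,0,0],1],
    [[0,0,0],[0,0,0],1],
  ],
  force=40,
)

```text
clock: 6.8
tcp_pos: [0.4282, -0.0097, 0.0783]
orientation: [0.706, 0.033, 0.706, -0.034]
wrist_force: [-1.1, -4.7, 0.1]
finger_gap: 0.0233
```

```bash
python3 - <<'E'
from h import *
s=get_state(); print(s["clock"],s["tcp_pos"],s["wrist_force"],s["finger_gap"])
h=np.array([.63495,-.02813,.055]); g=s["tcp_pos"]+[0,0,.0187]
d=g-h; u=np.array([np.cos(V[2]),np.sin(V[2]),0])
a=d@u; print("radial",a,d[2],np.hypot(a,d[2]))
r=np.hypot(a,d[2]); th0=np.arctan2(d[2],-a); th1=np.pi/2+np.arctan2(.012,.211)
th=np.linspace(th0,th1,31); x=-r*np.cos(th); z=r*np.sin(th)
print(np.degrees(th0)); print("tool shift cm (x down, z fwd)"); print(np.c_[-np.diff(z),np.diff(x)].round(4)*100)
E
```

```text
6.8 [ 0.4282395  -0.00966529  0.07825012] [-1.13273487 -4.72247237  0.13775278] 0.023327964825615687
radial -0.2075335550858162 0.04195011949247603 0.21173093541566032
11.427591687726418
tool shift cm (x down, z fwd)
[[-0.98  0.22]
 [-0.97  0.27]
 [-0.96  0.32]
 [-0.94  0.36]
 [-0.92  0.41]
 [-0.9   0.45]
 [-0.88  0.49]
 [-0.86  0.53]
 [-0.83  0.57]
 [-0.8   0.61]
 [-0.77  0.65]
 [-0.74  0.68]
 [-0.71  0.72]
 [-0.67  0.75]
 [-0.63  0.78]
 [-0.6   0.81]
 [-0.56  0.84]
 [-0.52  0.87]
 [-0.47  0.89]
 [-0.43  0.91]
 [-0.39  0.93]
 [-0.34  0.95]
 [-0.3   0.96]
 [-0.25  0.98]
 [-0.21  0.99]
 [-0.16  1.  ]
 [-0.11  1.  ]
 [-0.06  1.01]
 [-0.01  1.01]
 [ 0.03  1.01]]
```

step_arm(
  targets=[
    [[0,0,0],[-0.98,0,0.22],1],
    [[0,0,0],[-0.97,0,0.27],1],
    [[0,0,0],[-0.96,0,0.32],1],
    [[0,0,0],[-0.94,0,0.36],1],
    [[0,0,0],[-0.92,0,0.41],1],
    [[0,0,0],[-0.9,0,0.45],1],
    [[0,0,0],[-0.88,0,0.49],1],
    [[0,0,0],[-0.86,0,0.53],1],
    [[0,0,0],[-0.83,0,0.57],1],
    [[0,0,0],[-0.8,0,0.61],1],
  ],
)

```text
clock: 7.8
tcp_pos: [0.4706, -0.0133, 0.169]
orientation: [0.706, 0.033, 0.707, -0.033]
wrist_force: [2.3, -3.3, -10.6]
finger_gap: 0.0233
```

```bash
python3 - <<'E'
from h import *
s=get_state(); print(s["clock"],s["tcp_pos"],s["wrist_force"],s["finger_gap"],s["joint_pos"].round(2))
im=read_camera("scene"); crop(im,200,80,200,150,4,"g_s.png")
im=read_camera("wrist"); cv2.imwrite("pics/g_w.png",im[:,:,::-1])
E
```

```text
7.8 [ 0.47061919 -0.01328128  0.16899829] [  2.27544111  -3.30108217 -10.57802761] 0.023301654857109756 [-0.2   0.14 -0.33  1.1   0.   -0.1 ]
```

View pics/g_s.png

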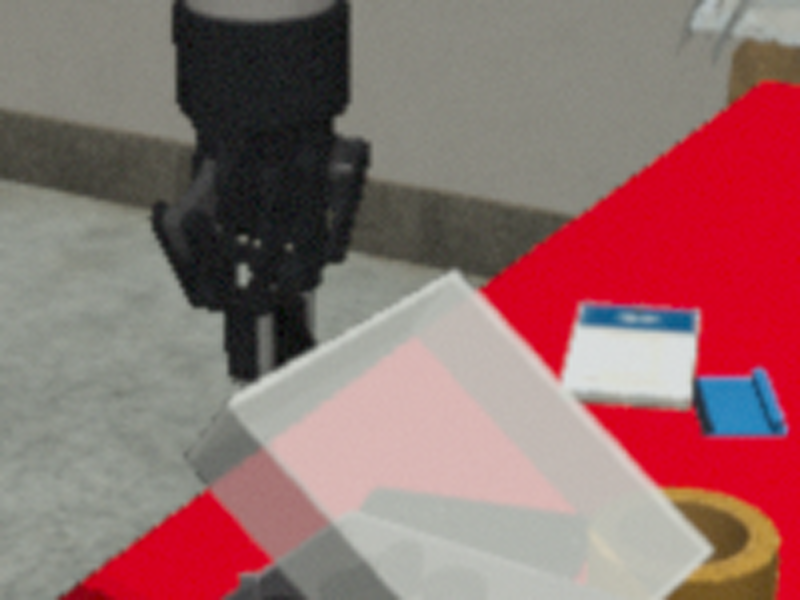

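View pics/g_w.png

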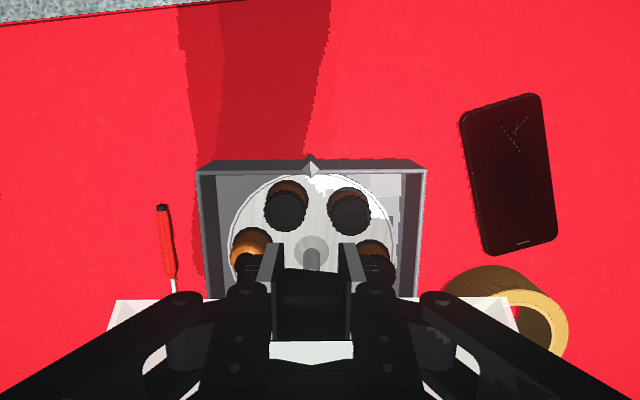

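Cover rising with the grip (tongue between the pads at ~(312,305)); forces about 11 N. Continuing.

step_arm(
  targets=[
    [[0,0,0],[-0.77,0,0.65],1],
    [[0,0,0],[-0.74,0,0.68],1],
    [[0,0,0],[-0.71,0,0.72],1],
    [[0,0,0],[-0.67,0,0.75],1],
    [[0,0,0],[-0.63,0,0.78],1],
    [[0,0,0],[-0.6,0,0.81],1],
    [[0,0,0],[-0.56,0,0.84],1],
    [[0,0,0],[-0.52,0,0.87],1],
    [[0,0,0],[-0.47,0,0.89],1],
    [[0,0,0],[-0.43,0,0.91],1],
  ],
)

```text
clock: 8.9
tcp_pos: [0.5485, -0.02, 0.2298]
orientation: [0.705, 0.034, 0.707, -0.033]
wrist_force: [-3.3, 0.2, -7.5]
finger_gap: 0.023
```

step_arm(
  targets=[
    [[0,0,0],[-0.39,0,0.93],1],
    [[0,0,0],[-0.34,0,0.95],1],
    [[0,0,0],[-0.3,0,0.96],1],
    [[0,0,0],[-0.25,0,0.98],1],
    [[0,0,0],[-0.21,0,0.99],1],
    [[0,0,0],[-0.16,0,1.0],1],
    [[0,0,0],[-0.11,0,1.0],1],
    [[0,0,0],[-0.06,0,1.0],1],
    [[0,0,0],[0,0,0],1],
    [[0,0,0],[0,0,0],1],
  ],
)

```text
clock: 9.9
tcp_pos: [0.6279, -0.0268, 0.2486]
orientation: [0.707, 0.034, 0.706, -0.032]
wrist_force: [1.6, 5.3, -2.8]
finger_gap: 0.0231
```

```bash
python3 - <<'E'
from h import *
s=get_state(); print(s["clock"],s["tcp_pos"],s["wrist_force"],s["finger_gap"],s["joint_pos"].round(2))
h=np.array([.63495,-.02813,.055]); d=s["tcp_pos"]+[0,0,.0187]-h; u=np.array([np.cos(V[2]),np.sin(V[2]),0])
print(d@u,d[2], np.arctan2(d[2],-d@u)-.057)
im=read_camera("scene"); cv2.imwrite("pics/i_s.png",im[:,:,::-1])
E
```

```text
9.9 [ 0.62786509 -0.02684634  0.24858351] [ 1.62076792  5.32257106 -2.79083585] 0.023065077055558054 [-0.17  0.42  0.24  1.39  0.   -0.08]
-0.007171079216617425 0.21228351085185565 1.4800284974708784
```

View pics/i_s.png

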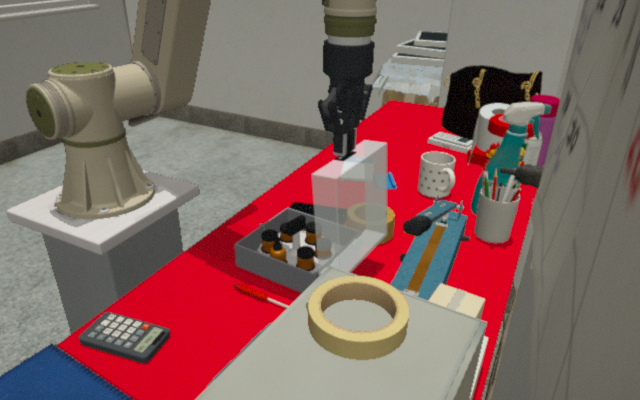

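step_arm(
  targets=[
    [[0,0,0],[0,0,0.6],1],
    [[0,0,0],[0,0,0.6],1],
    [[0,0,0],[0,0,0.6],1],
    [[0,0,0],[0,0,0],1],
    [[0,0,0],[0,0,0],1],
    [[0,0,0],[0,0,0],1],
    [[0,0,0],[0,0,0],1],
    [[0,0,0],[0,0,0],1],
    [[0,0,0],[0,0,0],1],
    [[0,0,0],[0,0,0],1],
  ],
)

```text
clock: 10.95
tcp_pos: [0.6446, -0.0283, 0.2486]
orientation: [0.707, 0.034, 0.706, -0.032]
wrist_force: [-0.6, 5.7, -2.2]
finger_gap: 0.0235
```

```bash
python3 - <<'E'
from h import *
s=get_state(); print(s["clock"],s["tcp_pos"],s["wrist_force"])
im=read_camera("scene")
L=[('c',(x,y,z)) for x in(-.004,-.186) for y in(.088,-.088) for z in (0,.046)]
for a,c in((1.37,(255,255,0)),(1.57,(0,255,0)),(1.77,(0,0,255))):
    v=V.copy(); v[3]=a
    for q in proj("scene",pts(v,L)): cv2.circle(im,tuple(int(round(t)) for t in q),1,c,-1)
crop(im,270,120,150,150,4,"j_s.png")
E
```

```text
10.95 [ 0.64455583 -0.02830752  0.24860152] [-0.61319345  5.68262527 -2.16323696]
```

View pics/j_s.png

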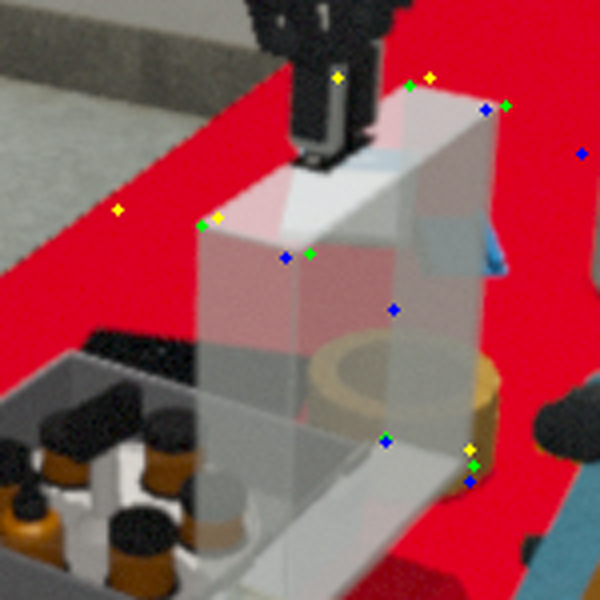

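step_arm(
  targets=[
    [[0,0,0],[0,0,0],3],
    [[0,0,0],[0,0,0],5],
    [[0,0,0],[0,0,0],5],
    [[0,0,0],[0,0,0],5],
    [[0,0,0],[0,0,0],5],
    [[0,0,0],[-1,0,0],5],
    [[0,0,0],[-1.5,0,0],5],
    [[0,0,0],[-1.5,0,0],5],
    [[0,0,0],[-1.5,0,0],5],
    [[0,0,0],[0,0,0],5],
  ],
)

```text
clock: 12.0
tcp_pos: [0.6459, -0.0301, 0.306]
orientation: [0.708, 0.033, 0.705, -0.034]
wrist_force: [1.3, -0.5, 0.5]
finger_gap: 0.0499
```

```bash
python3 - <<'E'
from h import *
s=get_state(); print(s["clock"],s["tcp_pos"],s["wrist_force"],s["finger_gap"])
delta(s,[.53,-.019,.29],down(V[2]+np.pi/2))
im=read_camera("scene");crop(im,200,80,200,150,4,"k_s.png")
im=read_camera("top"); crop(im,260,130,130,130,4,"k_t.png")
E
```

```text
12.0 [ 0.64586354 -0.03011864  0.30599841] [ 1.34754581 -0.52277861  0.51149822] 0.049865170256464454
turn [-0.3   0.28  0.03] shift old axes [ 1.540e+00  1.000e-02 -1.165e+01] new axes [  1.6    0.08 -11.64]
```

View pics/k_s.png

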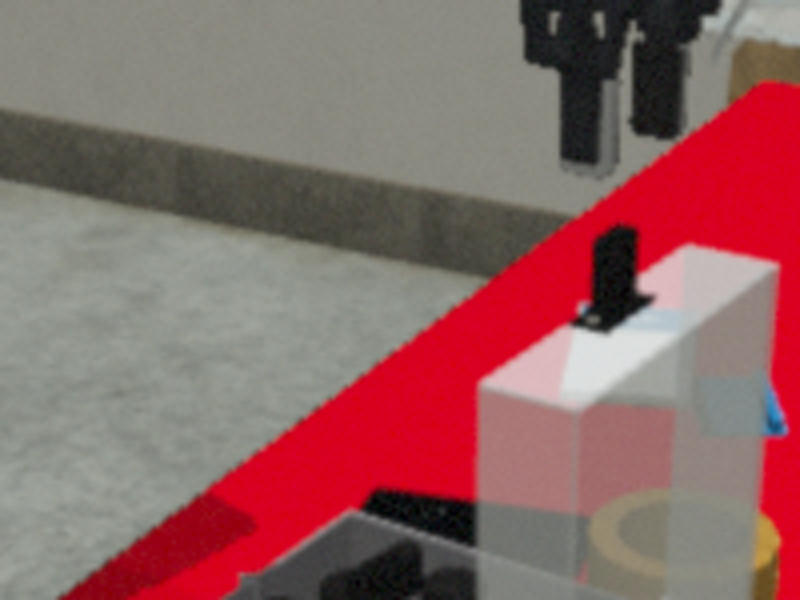

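step_arm(
  targets=[
    [[0,0,0],[0,0,-2],5],
    [[0,0,0],[0,0,-2],5],
    [[0,0,0],[0,0,-2],5],
    [[0,0,0],[0,0,-2],5],
    [[0,0,0],[0,0,-2],5],
    [[-2,0,0],[0,0,-1.7],5],
    [[-8,0,0],[0,0,0],5],
    [[-8,0,0],[0,0,0],5],
    [[-8,0,0],[0,0,0],5],
    [[-8,0,0],[0,0,0],5],
  ],
)

```text
clock: 13.1
tcp_pos: [0.5277, -0.0188, 0.3019]
orientation: [0.684, -0.176, 0.685, 0.177]
wrist_force: [-0.1, 0.2, 0.7]
finger_gap: 0.0502
```

step_arm(
  targets=[
    [[-8,0,0],[0,0,0],5],
    [[-8,0,0],[0,0,0],5],
    [[-8,0,0],[0,0,0],5],
    [[-8,0,0],[0,0,0],5],
    [[-8,0,0],[0,0,0],5],
    [[-8,0,0],[0,0,0],5],
    [[0,0,0],[0,0,0],5],
    [[0,0,0],[0,0,0],5],
    [[0,0,0],[0,0,0],5],
    [[0,0,0],[0,0,0],5],
  ],
)

```text
clock: 14.1
tcp_pos: [0.5283, -0.0188, 0.3027]
orientation: [0.555, -0.438, 0.555, 0.438]
wrist_force: [0.6, 0.9, 0.4]
finger_gap: 0.0499
```

```bash
python3 - <<'E'
from h import *
s=get_state(); print(s["clock"],s["tcp_pos"],s["wrist_force"],s["joint_pos"].round(2))
im=read_camera("wrist"); cv2.imwrite("pics/l_w.png",im[:,:,::-1])
for l in("glue_bottle","carousel_grip","front_mark"):
    print(l,[(round(d['p'],2),d['extent']) for d in find_in("wrist",l)][:2])
im=read_camera("top"); crop(im,260,130,130,130,4,"l_t.png")
E
```

```text
14.1 [ 0.52826362 -0.01883679  0.30272931] [0.59222666 0.93520948 0.39414713] [-0.19  0.21  0.09  1.44 -0.   -1.52]
glue_bottle [(0.69, [244.6, 97.2, 125.5, 127.7])]
carousel_grip [(0.78, [245.6, 99.7, 121.6, 126.2])]
front_mark [(0.98, [18.7, 73.4, 366.8, 295.2])]
```

View pics/l_w.png

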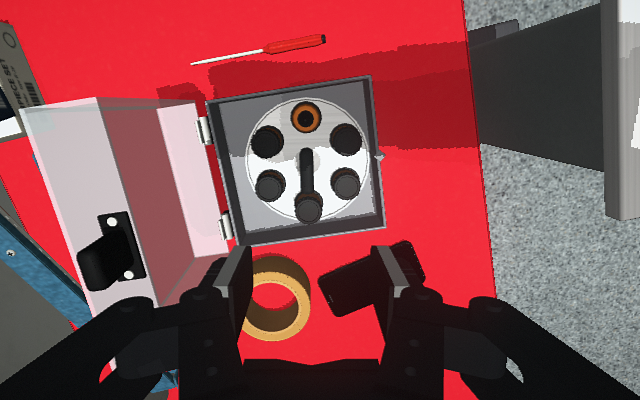

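View pics/l_t.png

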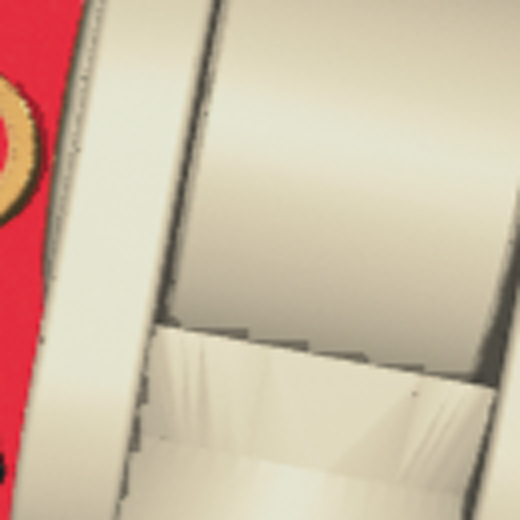

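```bash
python3 - <<'E'
from h import *
s=get_state(); im=read_camera("wrist")
v=V.copy(); v[0]=.5324
def q(P,c): 
    for p in proj("wrist",P,s): cv2.circle(im,tuple(int(round(t*4-0)) for t in (p-[200,60])),3,c,-1)
big=cv2.resize(im[60:210+50,200:400],None,fx=4,fy=4,interpolation=cv2.INTER_CUBIC)[:600]; im=big
q(pts(v,[('t',(-.081,0,.055))]),(255,0,255))
q(pts(v,[('t',(a,b,.055)) for a in(-.081,.097) for b in(-.086,.086)]),(255,0,255))
for th in (-1.79,): 
    o=np.array([v[0],v[1],0]); b=np.array([np.cos(th),np.sin(th),0]); n=np.array([-b[1],b[0],0])
    q(np.array([o+i*.023*b+j*.007*n+[0,0,.0925] for i in(-1,1) for j in(-1,1)]),(0,255,0))
    q(np.array([o+.052*b+[0,0,.088]]),(0,255,255))
    q(np.array([o+[0,0,.0925]]),(255,255,0))
    for k in range(1,6):
        t=th+k*np.pi/3; q(np.array([o+.052*np.array([np.cos(t),np.sin(t),0])+[0,0,.056]]),(0,255,0))
cv2.imwrite("pics/m_w.png",im[:,:,::-1])
E
```

View pics/m_w.png

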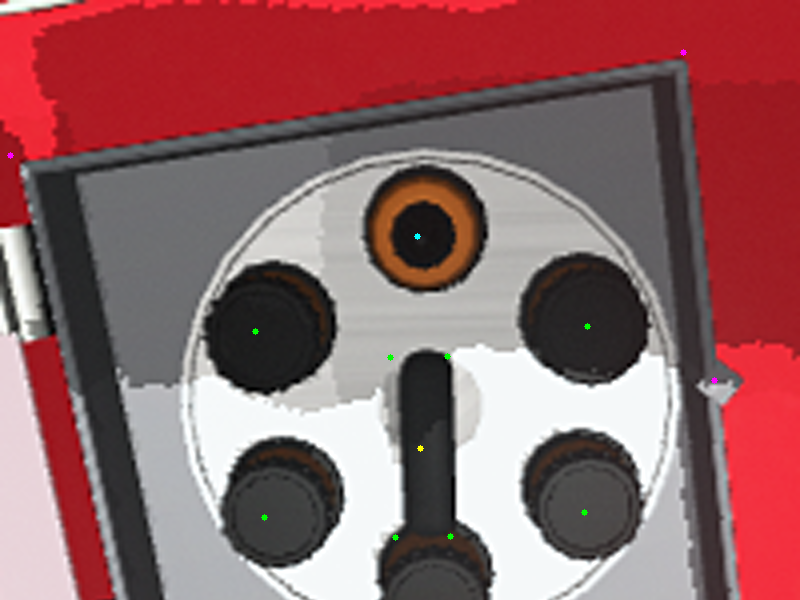

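```bash
python3 - <<'E'
from h import *
s=get_state()
delta(s,[.5314,-.019,.0635],down(-1.79-np.pi/2))
E
```

```text
turn [-0.87 -0.01  0.01] shift old axes [23.94 -0.3   0.06] new axes [23.94 -0.3   0.05]
```

step_arm(
  targets=[
    [[-0.9,0,0],[2,-0.3,0],5],
    [[0,0,0],[2,0,0],5],
    [[0,0,0],[2,0,0],5],
    [[0,0,0],[2,0,0],5],
    [[0,0,0],[2,0,0],5],
    [[0,0,0],[2,0,0],5],
    [[0,0,0],[2,0,0],5],
    [[0,0,0],[1,0,0],5],
    [[0,0,0],[0,0,0],5],
    [[0,0,0],[0,0,0],5],
  ],
)

```text
clock: 15.4
tcp_pos: [0.5316, -0.0196, 0.1535]
orientation: [0.552, -0.443, 0.551, 0.442]
wrist_force: [0.9, -1.2, 0.0]
finger_gap: 0.0499
```

```bash
python3 - <<'E'
from h import *
s=get_state(); print(s["tcp_pos"],s["wrist_force"],s["joint_pos"].round(2))
im=read_camera("wrist"); cv2.imwrite("pics/n_w.png",im[:,:,::-1])
im=read_camera("scene");crop(im,200,110,200,150,4,"n_s.png")
E
```

```text
[ 0.53160288 -0.01962161  0.15348235] [ 0.92176823 -1.21041046  0.01550762] [-0.19  0.27 -0.21  1.09 -0.   -1.54]
```

View pics/n_w.png

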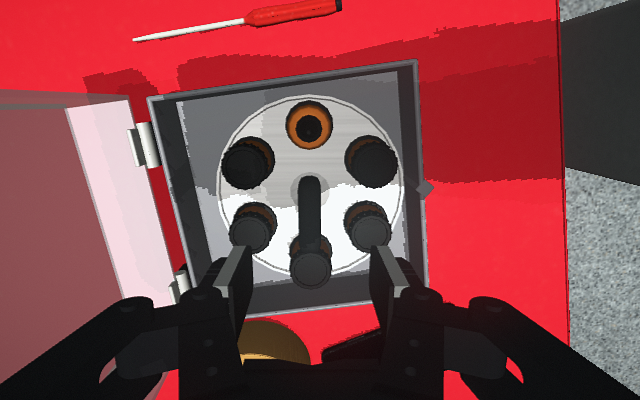

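View pics/n_s.png

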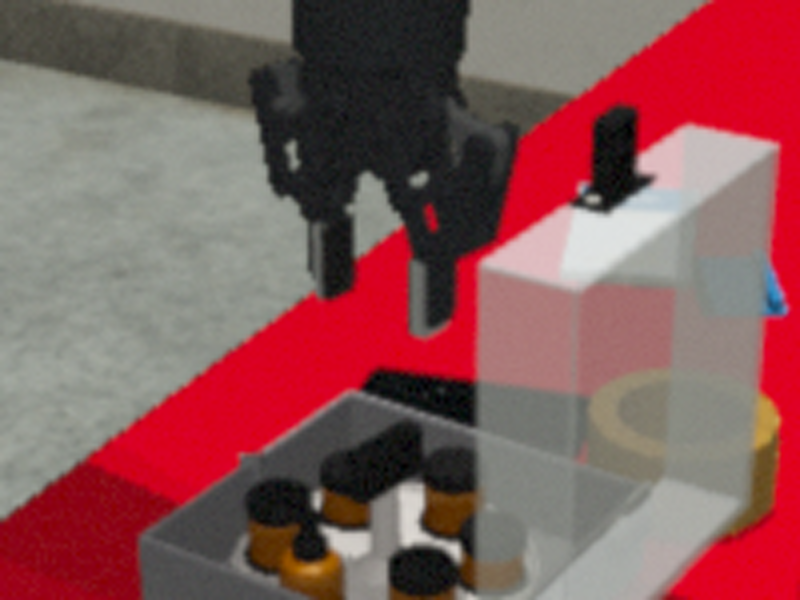

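step_arm(
  targets=[
    [[0,0,0],[1.5,0,0],5],
    [[0,0,0],[1.5,0,0],5],
    [[0,0,0],[1.5,0,0],5],
    [[0,0,0],[1.5,0,0],5],
    [[0,0,0],[1.5,0,0],5],
    [[0,0,0],[1,0,0],5],
    [[0,0,0],[0.5,0,0],5],
    [[0,0,0],[0,0,0],5],
    [[0,0,0],[0,0,0],5],
    [[0,0,0],[0,0,0],5],
  ],
)

```text
clock: 16.5
tcp_pos: [0.5319, -0.0197, 0.0637]
orientation: [0.552, -0.443, 0.551, 0.442]
wrist_force: [-1.0, -0.5, 0.3]
finger_gap: 0.0501
```

```bash
python3 - <<'E'
from h import *
s=get_state(); print(s["tcp_pos"],s["wrist_force"],s["joint_pos"].round(2))
im=read_camera("wrist"); cv2.imwrite("pics/o_w.png",im[:,:,::-1])
E
```

```text
[ 0.53189886 -0.0196921   0.06365106] [-0.96108902 -0.54295395  0.31826314] [-0.19  0.34 -0.35  0.88 -0.   -1.54]
```

View pics/o_w.png

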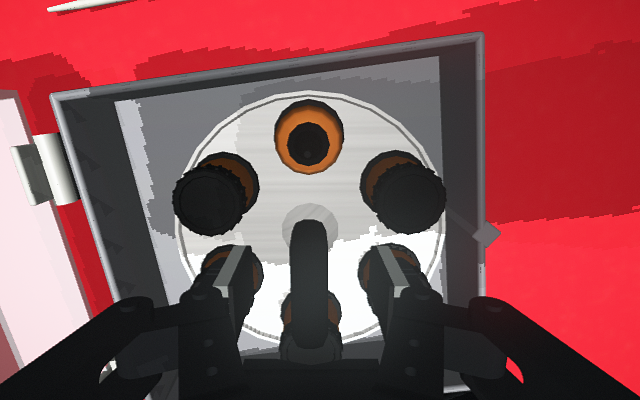

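step_arm(
  targets=[
    [[0,0,0],[0,0,0],3],
    [[0,0,0],[0,0,0],0.5],
    [[0,0,0],[0,0,0],0.5],
    [[0,0,0],[0,0,0],0.5],
    [[0,0,0],[0,0,0],0.5],
    [[0,0,0],[0,0,0],0.5],
    [[0,0,0],[0,0,0],0.5],
    [[0,0,0],[0,0,0],0.5],
    [[0,0,0],[0,0,0],0.5],
    [[0,0,0],[0,0,0],0.5],
  ],
  force=40,
)

```text
clock: 17.55
tcp_pos: [0.5325, -0.0199, 0.0634]
orientation: [0.552, -0.443, 0.551, 0.442]
wrist_force: [5.0, -1.6, 0.7]
finger_gap: 0.0133
```

```bash
python3 - <<'E'
from h import *
s=get_state(); print(s["tcp_pos"],s["wrist_force"],s["ft_torque"],s["finger_gap"])
delta(s,s["tcp_pos"],down(V[2]-np.pi-np.pi/2))
E
```

```text
[ 0.53251147 -0.01990786  0.06341612] [ 4.97105091 -1.60489672  0.74586965] [-0.19225211 -0.61225188 -0.03063761] 0.013348095156755509
turn [82.59  0.1   0.12] shift old axes [0. 0. 0.] new axes [0. 0. 0.]
```

step_arm(
  targets=[
    [[5,0,0],[0,0,0],0.5],
    [[7.5,0,0],[0,0,0],0.5],
    [[7.5,0,0],[0,0,0],0.5],
    [[7.5,0,0],[0,0,0],0.5],
    [[7.5,0,0],[0,0,0],0.5],
    [[7.5,0,0],[0,0,0],0.5],
    [[7.5,0,0],[0,0,0],0.5],
    [[5,0,0],[0,0,0],0.5],
    [[0,0,0],[0,0,0],0.5],
    [[0,0,0],[0,0,0],0.5],
  ],
)

```text
clock: 18.55
tcp_pos: [0.5316, -0.0192, 0.0634]
orientation: [0.694, -0.139, 0.693, 0.139]
wrist_force: [2.4, 2.5, 6.1]
finger_gap: 0.0133
```

```bash
python3 - <<'E'
from h import *
s=get_state(); print(s["tcp_pos"],s["wrist_force"],s["ft_torque"],s["finger_gap"])
delta(s,s["tcp_pos"],down(V[2]-np.pi-np.pi/2))
im=read_camera("wrist"); cv2.imwrite("pics/p_w.png",im[:,:,::-1])
E
```

```text
[ 0.53163689 -0.019166    0.06338668] [2.41856192 2.51685306 6.07580222] [ 0.46189016 -0.33734063 -0.07731969] 0.013250097611941767
turn [27.74  0.07 -0.03] shift old axes [0. 0. 0.] new axes [0. 0. 0.]
```

View pics/p_w.png

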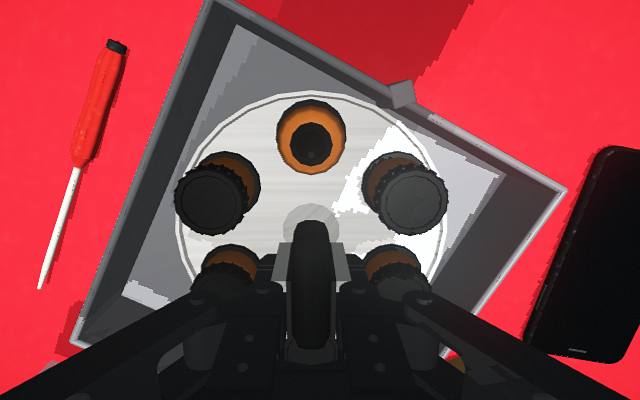

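Turning with the tool; pointer at (403,95), bottle at (311,137). 27.7° remain.

step_arm(
  targets=[
    [[5,0,0],[0,0,0],0.5],
    [[7,0,0],[0,0,0],0.5],
    [[7,0,0],[0,0,0],0.5],
    [[5,0,0],[0,0,0],0.5],
    [[3.7,0,0],[0,0,0],0.5],
    [[0,0,0],[0,0,0],0.5],
    [[0,0,0],[0,0,0],0.5],
    [[0,0,0],[0,0,0],0.5],
    [[0,0,0],[0,0,0],0.5],
    [[0,0,0],[0,0,0],0.5],
  ],
)

```text
clock: 19.6
tcp_pos: [0.5315, -0.0186, 0.0634]
orientation: [0.707, 0.032, 0.706, -0.031]
wrist_force: [2.1, 4.1, 6.9]
finger_gap: 0.0131
```

```bash
python3 - <<'E'
from h import *
s=get_state(); print(s["clock"],s["tcp_pos"],s["wrist_force"],s["ft_torque"],s["finger_gap"])
delta(s,s["tcp_pos"],down(V[2]-np.pi-np.pi/2))
im=read_camera("wrist"); cv2.imwrite("pics/q_w.png",im[:,:,::-1])
im=read_camera("scene")
v=V.copy(); v[0]=.5324
for q in proj("scene",pts(v,[('t',(-.052,0,.088)),('t',(-.081,0,.055))])): cv2.circle(im,tuple(int(round(t)) for t in q),1,(0,255,0),-1)
crop(im,200,110,200,150,4,"q_s.png")
E
```

```text
19.6 [ 0.53154416 -0.01857017  0.06335914] [2.06205288 4.12028775 6.91661149] [ 0.81768594 -0.37508849 -0.00520513] 0.013090143186600442
turn [ 0.05  0.04 -0.11] shift old axes [0. 0. 0.] new axes [0. 0. 0.]
```

View pics/q_w.png

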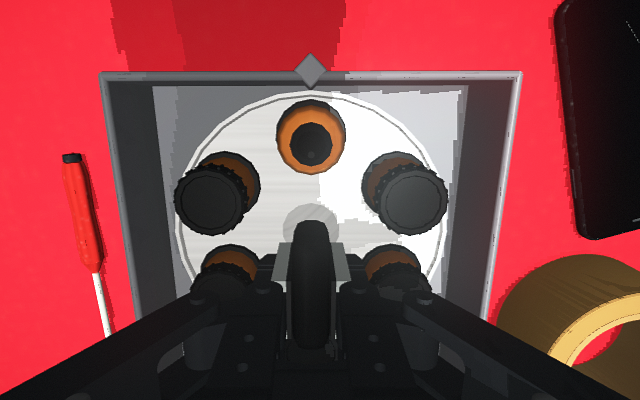

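View pics/q_s.png

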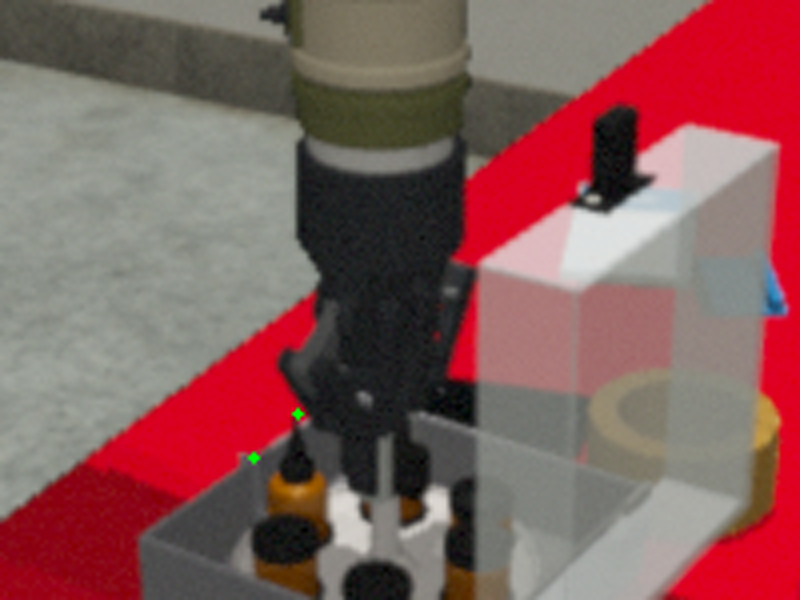

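step_arm(
  targets=[
    [[0,0,0],[0,0,0],0.5],
    [[0,0,0],[0,0,0],0.5],
    [[0,0,0],[0,0,0],0.5],
    [[0,0,0],[0,0,0],0.5],
    [[0,0,0],[0,0,0],0.5],
    [[0,0,0],[0,0,0],0.5],
    [[0,0,0],[0,0,0],0.5],
    [[0,0,0],[0,0,0],0.5],
    [[0,0,0],[0,0,0],0.5],
    [[0,0,0],[0,0,0],0.5],
  ],
)

```text
clock: 20.7
tcp_pos: [0.5316, -0.0185, 0.0634]
orientation: [0.707, 0.032, 0.706, -0.031]
wrist_force: [1.6, 5.1, 6.9]
finger_gap: 0.0133
```

```bash
python3 - <<'E'
from h import *
s=get_state(); print(s["qvel"].round(4),s["finger_gap"],s["tcp_pos"]); print(hand_in())
E
```

```text
[-0.0011 -0.001  -0.0015 -0.0009 -0.0004  0.001 ] 0.013275070056338297 [ 0.53155859 -0.01854651  0.06336808]
the job is handed in; nothing more can be done
None
```

I lifted the cover by its pull until it stood upright and let go of it. Then I turned the carousel about 82.5° clockwise by its bar grip, so the nozzle bottle now stands at the front pointer. I handed the job in at about 20.7 s, with the grip still holding at 40 N.

- **Cover:** before release the scene camera matched about 1.56 rad. In the last picture it was still standing and clear of the fingers.
- **Bottle:** in the wrist picture it is within about 1 pixel sideways of the pointer (columns 311 and 310), and the tool's turn is within 0.1° of the target.
- **Grip:** the fingers are shut on the 14 mm bar at a 13.3 mm opening, and the arm is still (joint speeds around 0.001 rad/s). The wrist force is about 9 N.
- **Things round the box:** I saw no sign of contact with the tape roll, phone or screwdriver, but I did not measure their positions again.
- **Disagreement:** my first estimate of the cover's starting angle, 0.167 rad, came out as 0.142 rad from the wrist camera. I lowered the grasp 5 mm before closing on the pull. Elsewhere the camera estimates differed by 1–2 mm.

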